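Balance a sanded blank on the domed spray stand

ROBOT

A 6-joint arm with a two-finger parallel gripper is mounted at the origin on the work surface. World frame = base frame: x ahead of the robot, y to its left, z up, the work surface at z = 0. Lengths are in m, angles in rad, forces in N, time in s.
With the tool pointing down it reaches from about 0.35 to 0.775 m from the base axis. Payload 5.5 kg.
Tool frame: the origin (TCP) lies midway between the tips of the shut fingers; the grasp point (between the pads) lies 19 mm behind it; z points along the fingers, y is the line along which they close (so a half turn about z gives the same grasp; the last joint's range is limited). The gripper opens to 85 mm and grips with 20 to 120 N. Pads are 22 mm wide; open, the fingers measure 114 mm over their backs; the gripper's body (76 mm by 85 mm) begins 54 mm behind the grasp point. The pads swing forward as they close: fully open they stand 13 mm farther back than shut.
Start: joints at [-1.383, 0.313, 0.046, 1.304, 0, 1.431], TCP at [0.185, -0.544, 0.231] pointing down, gripper open.
Joint ranges: [-2.76, 2.76], [-0.86, 1.69], [-1.03, 1.26], [-2.2, 2.34], [-1.47, 1.5], [-3.14, 3.14]. Speed limits (rad/s): [2.57, 2.57, 3.14, 3.14, 3.14, 3.14].

INTERFACE

Orientations are given as a unit quaternion [w, x, y, z].
In Python, from workcell import get_state, read_camera, camera_info, hand_in, recognise gives the robot as it stands.
- The arm moves only by the tool arm_command, never from a script. Its argument "moves" is one flat list of numbers, 7 for each row, row after row: the opening, from -1 (shut) to 1 (fully open), then the shift along the tool's x, y, z in mm, then the turn, a rotation vector about the tool's x, y, z in rad. A call has 1 to 8 rows; each row shifts and turns the commanded pose from where the row before left it, along the tool's axes as they then stand; what a row does not reach is not made up. A row lasts 1/8 s, in which the tool goes at most 62.5 mm and 10.7 degrees, less where a joint would pass 70% of its speed; a pose out of reach is approached as far as the arm can. A call with a gripper value outside its range is refused whole. The fingers move at their own pace and stop on an object; "newtons" is the grip in N (left out, the last holds). Time passes only in rows, so rows that do not move let the fingers close. It gives the time, the measured TCP pose, the force, the opening and the grip force at its end, in the units of the state.
- get_state(): the state, without advancing time (a new reading comes with each control period).
- read_camera(name): name is "scene" or "side" or "wrist"; returns (picture, depth): 480x640x3 uint8, blue, green, red; 480x640 float32, m along the optical axis (not along the pixel's ray), 0 where there is no reading.
- camera_info(name): a dict with "fovy" (degrees; the focal length in pixels is half the picture's height over the tangent of half this angle, whatever the lens; pixels are square), "cx", "cy" (the principal point, pixels), "eye" and "orientation" of the camera in the world; the wrist camera has in their place "tool_from_camera" (4x4, takes a point from camera to tool coordinates, whose origin is the TCP and whose axes are the flange's). Camera axes: x right, y down, z forward; pixel columns grow to the right and rows downward; lengths in m; the calibration is good to about 2 mm. The wrist camera is an equidistant fisheye: a pixel r from the principal point sees the ray r / f radians off the axis. A picture is of the moment at which its call begins: read the wrist's pose just before it. camera_info takes no time and is no camera call.
- hand_in(): hands the job in; it is judged then, once.
Trained networks look in the newest picture that a camera, given by its name, has taken for a name from the list of things; names that differ only in an ending like _2 or _b are one class to them, and where a whole thing is asked for, a point or a joint stands for the part that bears it (a point fixed in the world has none). Each returns a list of dicts, best first, with "confidence" (0 to 1); they miss things now and then, are a little off and sometimes report something else, mostly with a low value. They report only what shows in the picture. A call takes as long as a camera call.
- recognise(camera, label): "point" ([column, row] in pixels, amid what is visible of it).
The state is a dict: "clock": time; "joint_pos": joint angles; "qvel": joint speeds; "tau": joint torques, N m; "tcp_pos": TCP position; "orientation": TCP orientation; "wrist_force": force on the tool from outside, world axes, zero at the start; "ft_torque": the same for the moment, N m; "finger_gap": finger opening in m; "grip_force": force on a finger pad.
Only numpy, scipy, OpenCV 4.12 (cv2) and the standard library are available. Lean on these libraries where they do the work, as an engineer would, in place of code of your own. Each camera call takes 0.05 s, during which the arm holds its last target. There are 200 camera calls.

TASK

The hardwood blank in the sanding jig is ready for spraying. Pull the jig's black keeper knob all the way out, lift the blank clear and set it gently, same way up, balanced level and by itself on top of the rubber dome of the spray stand; also push the keeper fully home again once the blank is out. Leave the can, jar, bottle, tin and offcut standing where they are.

Things in the scene. Friction and masses are not known exactly. Their poses are not given: they have to be found in the camera images.
- jig: Sanding jig, fixed: grey base plate 200 x 110 mm, 20 mm thick, origin at the centre of its underside, z up. The blank lies on the plate along the jig's x axis, between wooden end stops 22 mm high and two side lips 6 mm high (outer faces 65 mm apart). At its -x end an aluminium keeper guide, 54 mm wide, spans x -98 to -80 mm, top 92 mm above the bench.
- keeper_knob (a point): Centre of the black keeper knob: a cylinder 36 mm in diameter and 26 mm long, its axis along the jig's x, 71 mm above the bench, 112 mm from the jig's centre towards the jig's -x when home. It moves with the keeper. It can be pinched from above across its diameter.
- keeper (a joint): Sliding keeper, a 14 mm steel rod with the knob, held by friction (about 4 N). 0 = home (knob all but touching the guide), 0.045 m = fully out; it slides towards the jig's -x as it opens. Home, its rod lies over the last 34 mm of the blank, 4 mm above it, and keeps it from being lifted; fully out, it clears the blank.
- blank: Dark hardwood blank, a plain block 140 x 50 x 40 mm (x, y, z), even density, 0.14 to 0.28 kg, edges rounded 4 mm. Origin at the centre of its underside. It starts lying in the jig, its underside 20 mm above the bench.
- dome_stand: Spray stand, fixed to the bench: steel flange 136 mm in diameter, carrying a grey rubber half-ball of 60 mm radius, centre 35 mm above the bench. Origin at the centre of its underside. A can and a jar stand close by it on its +y and -y sides, so that the blank fits best along the stand's x axis.
- dome_top (a point): Highest point of the rubber dome, 95 mm above the bench.
- can: Bystander: metal can, 72 mm diameter, 115 mm high, about 125 mm from the dome's centre. Origin under its centre.
- jar: Bystander: amber jar, 68 mm diameter, 120 mm high, about 125 mm from the dome's centre, on the other side. Origin under its centre.
- bottle: Bystander: white bottle, 56 mm diameter, 120 mm high, beside the jig. Origin under its centre.
- tin: Bystander: brass-coloured tin, 72 mm diameter, 45 mm high, beside the jig, on the side away from the bottle. Origin under its centre.
- offcut: Bystander: shorter hardwood offcut 100 x 45 x 30 mm, lying on the bench between jig and stand, nearer the robot. Origin under its centre. Not the workpiece.

How it is judged:
By the outcome, as a careful person would: the job done as asked, in the order asked, and still so for the second after the job is handed in, with the robot touching nothing.
It also fails if it takes over 64 s, if anything falls off the work surface, if the arm or the gripper's body presses on something with over 40 N, if the wrist force passes 120 N, or if a joint passes its speed limit or range.

## Working session

There is one attempt and no reset: what is moved stays moved. The work goes in short steps, Python scripts to look and compute and a tool call to move; the robot and the scene stay as the last step left them, time stands still between calls to the robot, and variables do not carry over. Pictures are saved under pics/ and viewed, at most 10 in all, crops included, and the job is handed in when it is done.

Besides the shell and the picture viewer there is one more tool, called after "Emit:" as name(argument=value, ...) on one line, values as JSON. arm_command: Moves the arm, as the interface text tells. Its arguments: {"type":"object","properties":{"moves":{"type":"array"},"newtons":{"type":"number"}},"required":["moves"]}

```bash
mkdir -p pics; ls; cat > h.py <<'E'
import numpy as np, cv2
from scipy.spatial.transform import Rotation as R
from workcell import *
def rot(q): return R.from_quat([q[1],q[2],q[3],q[0]]).as_matrix()
def cloud(name, depth):
    i=camera_info(name); f=240/np.tan(np.radians(i['fovy'])/2)
    v,u=np.mgrid[0:480,0:640]
    P=np.stack([(u-i['cx'])/f*depth,(v-i['cy'])/f*depth,depth],-1)
    W=P@rot(np.array(i['orientation'])).T+np.array(i['eye'])
    W[depth<=0]=np.nan
    return W
E
python3 - <<'E'
from h import *
print(get_state())
for c in ["scene","side"]:
    im,d=read_camera(c); cv2.imwrite(f'pics/{c}0.png',im); W=cloud(c,d); np.save(f'{c}0.npy',W)
    print(c,camera_info(c))
    for l in ["jig","keeper_knob","blank","dome_stand","can","jar","bottle","tin","offcut"]:
        for r in recognise(c,l)[:2]:
            u,v=map(int,r['point']); print(l,round(r['confidence'],2),u,v,W[v,u].round(3))
E
```

```text
pics
{'clock': 0.0, 'joint_pos': array([-1.38261621e+00,  3.14007779e-01,  4.49435735e-02,  1.30361189e+00,
       -5.33521637e-06,  1.43119233e+00]), 'qvel': array([-3.44224640e-04, -2.79375766e-04, -2.94816978e-04, -4.35214600e-04,
       -1.93660345e-05,  8.56371828e-04]), 'tau': array([ 2.26198317e-04, -4.80624354e+01,  2.98534691e+01,  1.92708807e-02,
       -2.20012871e-04, -1.66008029e-06]), 'tcp_pos': array([ 0.18500523, -0.54386067,  0.23039021]), 'orientation': array([-9.39543171e-04,  9.86599296e-01,  1.63159264e-01, -2.54925638e-05]), 'wrist_force': array([-0.70512807, -1.03017861, -0.67593211]), 'ft_torque': array([-0.00568851, -0.0239055 , -0.05520077]), 'grip_force': 0.0, 'finger_gap': 0.08574453957331499}
scene {'fovy': 50.32186703333082, 'cx': 317.31917007145796, 'cy': 240.79297587874962, 'eye': array([ 1.11612561, -0.11756024,  1.04895808]), 'orientation': array([-0.20827378,  0.75228502,  0.59988791, -0.17556704])}
jig 0.62 215 292 [ 0.574 -0.246  0.019]
keeper_knob 0.52 211 234 [ 0.463 -0.229  0.086]
blank 0.85 227 286 [ 0.588 -0.213  0.062]
dome_stand 0.89 438 254 [0.625 0.248 0.081]
can 0.7 475 214 [0.558 0.354 0.106]
jar 0.75 403 282 [0.681 0.148 0.1  ]
bottle 0.91 277 267 [ 0.582 -0.1    0.09 ]
bottle 0.22 316 217 [0.436 0.017 0.032]
tin 0.39 403 282 [0.681 0.148 0.1  ]
offcut 0.74 316 217 [0.436 0.017 0.032]
side {'fovy': 53.36205042382682, 'cx': 311.78482203908385, 'cy': 239.43506102026888, 'eye': array([ 0.43482495, -0.8598301 ,  0.75020604]), 'orientation': array([-0.45159577,  0.89026775, -0.05435123,  0.02303325])}
jig 0.97 327 352 [ 0.531 -0.249  0.027]
keeper_knob 0.67 295 329 [ 0.471 -0.238  0.087]
blank 0.82 346 329 [ 0.571 -0.225  0.06 ]
blank 0.31 332 288 [ 0.56  -0.117  0.072]
dome_stand 0.95 321 206 [0.582 0.22  0.063]
can 0.96 294 177 [0.521 0.347 0.087]
jar 0.89 351 216 [0.646 0.128 0.085]
bottle 0.96 331 289 [ 0.558 -0.12   0.072]
tin 0.96 389 375 [ 0.632 -0.331  0.045]
```

View pics/scene0.png

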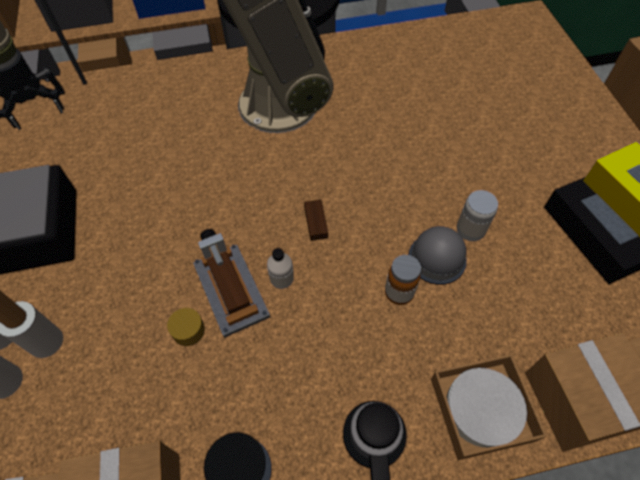

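View pics/side0.png

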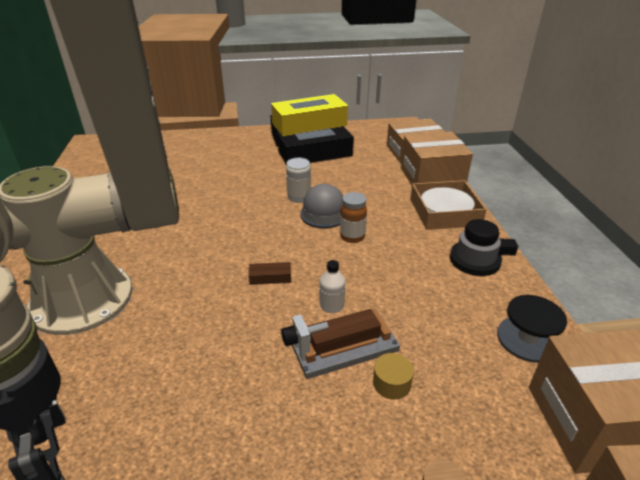

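```bash
python3 - <<'E'
from h import *
S=[np.load(f'{c}0.npy').reshape(-1,3) for c in("scene","side")]
from scipy.optimize import least_squares
for n,P in zip(("scene","side"),S):
    P=P[~np.isnan(P).any(1)]
    near=lambda c,r:P[np.hypot(P[:,0]-c[0],P[:,1]-c[1])<r]
    Q=near((.58,-.22),.13); 
    for nm,lo,hi in(("blanktop",.054,.066),("plate",.014,.025)):
        q=Q[(Q[:,2]>lo)&(Q[:,2]<hi)]
        (c,s,a)=cv2.minAreaRect((q[:,:2]*1000).astype(np.float32)); print(n,nm,len(q),c,s,a,np.median(q[:,2]))
        b=cv2.boxPoints((c,s,a)); print(b.round(0).tolist())
    q=near((.475,-.235),.06); q=q[q[:,2]>.07]; print('knob/guide',len(q), q.mean(0), q.max(0),q.min(0))
    g=q[(q[:,2]>.088)]; print('guide top',len(g), g.mean(0).round(4))
    q=near((.61,.24),.062); q=q[(q[:,2]>.05)]
    f=least_squares(lambda x:np.linalg.norm(q-x,axis=1)-.06,[.61,.24,.035],loss='soft_l1',f_scale=.002); print('dome',len(q),f.x.round(4))
    for nm,c,r,h in(("can",(.54,.35),.036,.115),("jar",(.67,.13),.034,.12),("bottle",(.57,-.11),.028,.12)):
        q=near(c,.07);q=q[(q[:,2]>.04)&(q[:,2]<h-.03)]
        f=least_squares(lambda x:np.hypot(q[:,0]-x[0],q[:,1]-x[1])-r,c,loss='soft_l1',f_scale=.002); print(nm,len(q),f.x.round(4))
E
```

```text
scene blanktop 1313 (550.0922241210938, -187.7349395751953) (158.9998321533203, 137.35043334960938) 26.212427139282227 0.059378000042851764
[[448.0, -161.0], [509.0, -284.0], [652.0, -214.0], [591.0, -91.0]]
scene plate 2002 (569.0211181640625, -213.8511199951172) (202.79383850097656, 228.38427734375) 13.248764991760254 0.01972727419363207
[[444.0, -126.0], [496.0, -348.0], [694.0, -302.0], [642.0, -79.0]]
knob/guide 519 [ 0.48443089 -0.23149507  0.08413543] [ 0.53373702 -0.20388632  0.09542948] [ 0.44237338 -0.25909304  0.07004003]
guide top 204 [ 0.48   -0.2324  0.091 ]
dome 1566 [0.5953 0.271  0.0346]
can 438 [0.535  0.3785]
jar 369 [0.657  0.1599]
bottle 439 [ 0.561  -0.0932]
side blanktop 1406 (535.0062866210938, -175.29891967773438) (187.55918884277344, 143.6993865966797) 14.036624908447266 0.05954508509783052
[[427.0, -128.0], [461.0, -268.0], [643.0, -222.0], [609.0, -83.0]]
side plate 1563 (578.2974853515625, -217.97207641601562) (214.27574157714844, 195.4186248779297) 60.53510665893555 0.019632281698890308
[[441.0, -263.0], [611.0, -359.0], [716.0, -173.0], [546.0, -77.0]]
knob/guide 696 [ 0.48002805 -0.23929771  0.08349633] [ 0.53370773 -0.2069978   0.09431289] [ 0.44327099 -0.26263945  0.07004854]
guide top 251 [ 0.4782 -0.235   0.091 ]
dome 798 [0.5956 0.2702 0.0346]
can 352 [0.535  0.3786]
jar 444 [0.6574 0.1596]
bottle 550 [ 0.5634 -0.0918]
```

Both pictures agree with the network: knob at scene (209,237), blank (228,280), dome (438,253) between the can (478,215) and jar (403,278). The jig is beside the bottle (280,268) and tin (185,326). Next I refine the jig angle and the blank pose.

```bash
python3 - <<'E'
from h import *
for n in("scene","side"):
    W=np.load(f'{n}0.npy'); z=W[...,2]; im=cv2.imread(f'pics/{n}0.png')
    for nm,lo,hi,seed in(("blank",.0555,.064,(.585,-.217)),("guide",.088,.095,(.479,-.234)),("base",.012,.08,(.57,-.22)),("offcut",.025,.035,(.436,.017)),("knob",.072,.0895,(.463,-.235)),("tin",.04,.05,(.63,-.33))):
        m=((z>lo)&(z<hi)).astype(np.uint8)
        k,L,st,_=cv2.connectedComponentsWithStats(m,connectivity=4)
        d=np.hypot(W[...,0]-seed[0],W[...,1]-seed[1]); d[(m==0)|np.isnan(d)]=9
        l=L[np.unravel_index(d.argmin(),d.shape)]
        q=W[L==l]; c,s,a=cv2.minAreaRect((q[:,:2]*1000).astype(np.float32))
        if nm=="knob": q=W[(m>0)&(np.hypot(W[...,0]-.46,W[...,1]+.235)<.035)]
        u,sv,vt=np.linalg.svd(q[:,:2]-q[:,:2].mean(0),full_matrices=False); v=vt[0]
        print(n,nm,len(q),np.round(c,1),np.round(s,1),round(a,1),'mean',q.mean(0).round(4),'pca',np.degrees(np.arctan2(v[1],v[0])).round(1))
E
```

```text
scene blank 1187 [ 570.1 -211.3] [139.5  49.7] 13.4 mean [ 0.5753 -0.2105  0.0594] pca 13.0
scene guide 174 [ 480.1 -232.5] [24.2 53.3] 14.7 mean [ 0.483  -0.2318  0.0912] pca -76.6
scene base 4138 [ 568.5 -211.3] [203. 110.] 13.3 mean [ 0.5792 -0.21    0.0375] pca 13.4
scene offcut 633 [431.5  16.7] [ 45.3 103.1] 86.7 mean [0.4334 0.0161 0.0297] pca -3.7
scene knob 207 [ 459.3 -236.9] [27.6 35.9] 14.6 mean [ 0.4703 -0.2336  0.0836] pca 19.0
scene tin 852 [ 644.5 -315.4] [70.5 71. ] 71.3 mean [ 0.6449 -0.3147  0.0443] pca 25.2
side blank 1193 [ 569.1 -213.8] [140.   52.1] 13.8 mean [ 0.5743 -0.216   0.0595] pca -162.0
side guide 211 [ 481.9 -233.5] [18.  53.9] 13.7 mean [ 0.4817 -0.2342  0.0914] pca -76.2
side base 4341 [ 558.6 -221.7] [227.3 112.2] 17.0 mean [ 0.5639 -0.2371  0.0406] pca -166.6
side offcut 565 [430.9  15.3] [ 51.5 100.1] 86.9 mean [0.4314 0.0129 0.0296] pca 177.1
side knob 303 [ 465.6 -244.2] [39.4 55.8] 31.5 mean [ 0.4635 -0.2447  0.0827] pca -46.7
side tin 1025 [ 643.  -316.8] [71.3 70.5] 22.0 mean [ 0.6427 -0.3186  0.0445] pca -111.3
```

Emit:
arm_command(moves=[1,0,0,0,0,0,0.092,1,48,-33.3,0,0,0,0,1,48,-33.3,0,0,0,0,1,48,-33.3,0,0,0,0,1,48,-33.3,0,0,0,0,1,48,-33.3,0,0,0,0,1,48,-33.3,0,0,0,0,1,48,-33.3,20,0,0,0], newtons=40)

```text
clock: 2.0
tcp_pos: [0.4595, -0.2385, 0.2128]
orientation: [0.002, 0.993, 0.118, 0.002]
wrist_force: [0.3, -0.6, -0.5]
finger_gap: 0.0855
grip_force: 0.0
```

```bash
cat >> h.py <<'E'
def go(x,y,z,yaw):
    s=get_state(); M=rot(s['orientation']); y0=np.degrees(np.arctan2(M[1,0],M[0,0]))
    d=(yaw-y0+90)%180-90
    Y=np.radians(yaw); Rt=np.array([[np.cos(Y),np.sin(Y),0],[np.sin(Y),-np.cos(Y),0],[0,0,-1]])
    p=np.array([x,y,z])-s['tcp_pos']
    print('t',round(s['clock'],2),'tcp',s['tcp_pos'].round(4),'yaw',y0.round(2),'tilt',(M[:2,2]).round(4),'gap',round(s['finger_gap'],4),'grip',round(s['grip_force'],1),'F',np.round(s['wrist_force'],1))
    print(' shift mm now-axes',(M.T@p*1000).round(1),'after-turn axes',(Rt.T@p*1000).round(1),'turn z',np.radians(-d).round(4))
E
python3 - <<'E'
from h import *
im,d=read_camera('wrist'); cv2.imwrite('pics/w1.png',im)
go(.4577,-.2388,.048,13.5)
E
```

```text
t 2.05 tcp [ 0.4616 -0.2323  0.2092] yaw 13.84 tilt [0.002  0.0041] gap 0.0853 grip 0.0 F [ 1.4  4.1 -1.7]
 shift mm now-axes [ -5.8   6.  161.2] after-turn axes [ -5.3   5.4 161.2] turn z 0.006
```

View pics/w1.png

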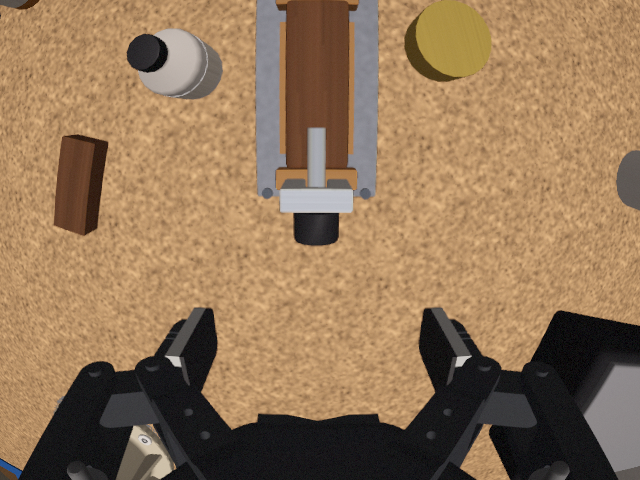

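The knob (316,226) sits centred between the open fingers (columns 205 and 432), and the way down is free. Going down.

Emit:
arm_command(moves=[1,0,0,0,0,0,0,1,0,0,0,0,0,0,1,0,0,40,0,0,0,1,0,0,0,0,0,0])

```text
clock: 2.55
tcp_pos: [0.4549, -0.2394, 0.1694]
orientation: [-0.002, 0.993, 0.116, -0.002]
wrist_force: [-1.3, -0.4, 0.4]
finger_gap: 0.0852
grip_force: 0.0
```

```bash
python3 - <<'E'
from h import *
go(.4577,-.2388,.048,13.5)
E
```

```text
t 2.55 tcp [ 0.4549 -0.2394  0.1694] yaw 13.35 tilt [-0.004   0.0027] gap 0.0852 grip 0.0 F [-1.3 -0.4  0.4]
 shift mm now-axes [  3.2   0.5 121.4] after-turn axes [  2.8   0.  121.4] turn z -0.0025
```

Emit:
arm_command(moves=[1,0,0,20,0,0,0,1,0,0,30,0,0,0,1,0,0,30,0,0,0,1,0,0,25,0,0,0,1,0,0,12,0,0,0,1,0,0,5,0,0,0,1,0,0,0,0,0,0,1,0,0,0,0,0,0])

```text
clock: 3.55
tcp_pos: [0.458, -0.2398, 0.0503]
orientation: [0.001, 0.993, 0.118, 0.001]
wrist_force: [0.2, -0.5, 0.0]
finger_gap: 0.0852
grip_force: 0.0
```

```bash
python3 - <<'E'
from h import *
go(.4577,-.2388,.048,13.5)
E
```

```text
t 3.55 tcp [ 0.458  -0.2398  0.0503] yaw 13.51 tilt [ 0.0014 -0.0011] gap 0.0852 grip 0.0 F [ 0.2 -0.5  0. ]
 shift mm now-axes [-0.  -1.1  2.3] after-turn axes [-0.  -1.1  2.3] turn z 0.0001
```

Well placed; close on the knob.

Emit:
arm_command(moves=[-1,0,-1,0,0,0,0,-1,0,0,0,0,0,0,-1,0,0,0,0,0,0,-1,0,0,0,0,0,0,-1,0,0,0,0,0,0,-1,0,0,0,0,0,0,-1,0,0,0,0,0,0,-1,0,0,0,0,0,0], newtons=50)

```text
clock: 4.55
tcp_pos: [0.4572, -0.2381, 0.0497]
orientation: [-0.0, 0.993, 0.118, 0.0]
wrist_force: [-1.3, 1.7, 6.2]
finger_gap: 0.0348
grip_force: 49.5
```

Emit:
arm_command(moves=[-1,-5,0,0,0,0,0,-1,-9,0,0,0,0,0,-1,-10,0,0,0,0,0,-1,-10,0,0,0,0,0,-1,-8,0,0,0,0,0,-1,-4,0,0,0,0,0,-1,0,0,0,0,0,0,-1,0,0,0,0,0,0])

```text
clock: 5.55
tcp_pos: [0.4138, -0.2483, 0.0497]
orientation: [-0.001, 0.993, 0.118, 0.002]
wrist_force: [4.9, 5.7, 3.6]
finger_gap: 0.0349
grip_force: 50.4
```

```bash
python3 - <<'E'
from h import *
go(.4577,-.2388,.048,13.5)
for c in("scene","side"):
    im,d=read_camera(c); cv2.imwrite(f'pics/{c}1.png',cv2.resize(im[180:420,150:470],None,fx=2,fy=2))
E
```

```text
t 5.55 tcp [ 0.4138 -0.2483  0.0497] yaw 13.56 tilt [0.0034 0.0017] gap 0.0349 grip 50.4 F [4.9 5.7 3.6]
 shift mm now-axes [44.9  1.1  1.9] after-turn axes [44.9  1.   1.7] turn z 0.0011
```

View pics/side1.png

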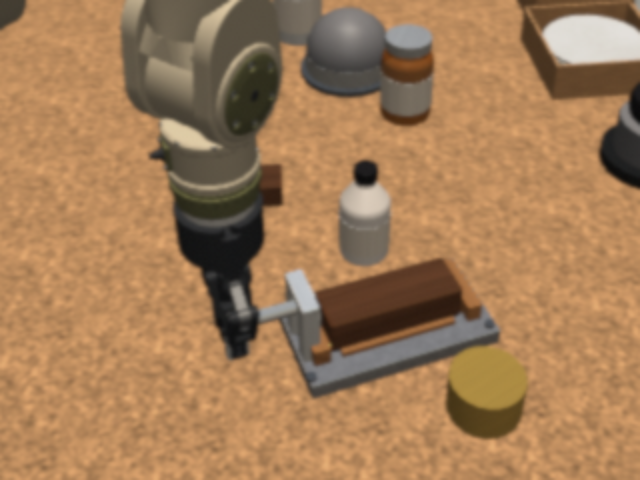

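The rod (275,312) is drawn out of the guide and the blank end (322,310) is clear. The knob has moved 44.6 mm; I pull a little more to feel the stop.

Emit:
arm_command(moves=[-1,-2,0,0,0,0,0,-1,0,0,0,0,0,0,-1,0,0,0,0,0,0])

```text
clock: 6.02
tcp_pos: [0.4138, -0.2483, 0.0497]
orientation: [-0.001, 0.993, 0.119, 0.004]
wrist_force: [12.2, 8.1, 0.3]
finger_gap: 0.0348
grip_force: 50.1
```

Emit:
arm_command(moves=[-1,2,0,0,0,0,0,1,0,0,0,0,0,0,1,0,0,0,0,0,0,1,0,0,0,0,0,0,1,0,0,0,0,0,0,1,0,0,-20,0,0,0,1,0,0,-40,0,0,0,1,0,0,-40,0,0,0])

```text
clock: 7.02
tcp_pos: [0.412, -0.2489, 0.1501]
orientation: [-0.0, 0.993, 0.117, -0.0]
wrist_force: [0.9, -1.0, 0.6]
finger_gap: 0.0853
grip_force: 0.0
```

```bash
python3 - <<'E'
from h import *
go(.5697,-.2122,.024,13.5)
E
```

```text
t 7.03 tcp [ 0.412  -0.2489  0.1501] yaw 13.49 tilt [-0.0008  0.0004] gap 0.0853 grip 0.0 F [ 0.9 -1.   0.6]
 shift mm now-axes [162.    1.1 126. ] after-turn axes [161.9   1.1 126.1] turn z -0.0001
```

Emit:
arm_command(moves=[1,30,0,0,0,0,0,1,45,0,0,0,0,0,1,45,0,0,0,0,0,1,30,0.5,0,0,0,0,1,12,0.5,10,0,0,0,1,0,0,20,0,0,0,1,0,0,20,0,0,0,1,0,0,20,0,0,0])

```text
clock: 8.02
tcp_pos: [0.5688, -0.2123, 0.0778]
orientation: [-0.0, 0.993, 0.117, -0.001]
wrist_force: [0.9, -0.9, 0.8]
finger_gap: 0.0854
grip_force: 0.0
```

Emit:
arm_command(moves=[1,0,0,20,0,0,0,1,0,0,17,0,0,0,1,0,0,7,0,0,0,1,0,0,0,0,0,0,1,0,0,0,0,0,0])

```text
clock: 8.65
tcp_pos: [0.5707, -0.2125, 0.036]
orientation: [0.0, 0.993, 0.118, 0.001]
wrist_force: [0.3, 0.8, -0.0]
finger_gap: 0.0853
grip_force: 0.0
```

```bash
python3 - <<'E'
from h import *
go(.5697,-.2122,.024,13.5)
E
```

```text
t 8.65 tcp [ 0.5707 -0.2125  0.036 ] yaw 13.51 tilt [ 0.0011 -0.0008] gap 0.0853 grip 0.0 F [ 0.3  0.8 -0. ]
 shift mm now-axes [-0.9 -0.6 12. ] after-turn axes [-0.9 -0.6 12. ] turn z 0.0001
```

Emit:
arm_command(moves=[1,-1,0,6,0,0,0,1,0,0,5,0,0,0,1,0,0,0,0,0,0,-1,0,0,0,0,0,0,-1,0,0,0,0,0,0,-1,0,0,0,0,0,0,-1,0,0,0,0,0,0,-1,0,0,0,0,0,0], newtons=50)

```text
clock: 9.65
tcp_pos: [0.5695, -0.2125, 0.0246]
orientation: [0.0, 0.993, 0.118, 0.0]
wrist_force: [0.2, -0.1, 2.9]
finger_gap: 0.0494
grip_force: 53.3
```

Emit:
arm_command(moves=[-1,0,0,0,0,0,0,-1,0,0,-4,0,0,0,-1,0,0,-6,0,0,0,-1,0,0,-10,0,0,0,-1,0,0,0,0,0,0])

```text
clock: 10.28
tcp_pos: [0.57, -0.2129, 0.0456]
orientation: [0.001, 0.993, 0.118, 0.001]
wrist_force: [0.4, -0.4, -1.6]
finger_gap: 0.049
grip_force: 53.0
```

Emit:
arm_command(moves=[-1,0,0,-25,0,0,0,-1,0,0,-35,0,0,0,-1,0,0,-35,0,0,0,-1,0,0,-25,0,0,0,-1,0,0,-15,0,0,0,-1,0,0,0,0,0,-0.1,-1,0,0,0,0,0,-0.1,-1,0,0,0,0,0,-0.073])

```text
clock: 11.28
tcp_pos: [0.5688, -0.2122, 0.1786]
orientation: [-0.0, 0.967, 0.253, -0.001]
wrist_force: [-0.1, 0.0, -1.9]
finger_gap: 0.0493
grip_force: 53.0
```

```bash
python3 - <<'E'
from h import *
go(.5955,.2706,.18,29.15)
E
```

```text
t 11.28 tcp [ 0.5688 -0.2122  0.1786] yaw 29.3 tilt [-0.0012  0.0005] gap 0.0493 grip 53.0 F [-0.1  0.  -1.9]
 shift mm now-axes [ 259.6 -408.    -1.2] after-turn axes [ 258.5 -408.6   -1.4] turn z 0.0026
```

Emit:
arm_command(moves=[-1,8,-12.6,0,0,0,0,-1,16,-25.3,0,0,0,0,-1,20,-31.6,0,0,0,0,-1,20,-31.6,0,0,0,0,-1,20,-31.6,0,0,0,0,-1,20,-31.6,0,0,0,0,-1,20,-31.6,0,0,0,0,-1,20,-31.6,0,0,0,0])

```text
clock: 12.28
tcp_pos: [0.5834, 0.0586, 0.179]
orientation: [-0.0, 0.968, 0.251, -0.0]
wrist_force: [0.3, -0.2, -2.3]
finger_gap: 0.0496
grip_force: 53.0
```

Emit:
arm_command(moves=[-1,20,-31.6,0,0,0,0,-1,20,-31.6,0,0,0,0,-1,20,-31.6,0,0,0,0,-1,18,-28.5,0,0,0,0,-1,14,-22.1,0,0,0,0,-1,10,-15.8,0,0,0,0,-1,8,-12.6,0,0,0,0,-1,4.5,-7.1,0,0,0,0])

```text
clock: 13.28
tcp_pos: [0.5958, 0.2708, 0.1791]
orientation: [0.0, 0.968, 0.252, -0.0]
wrist_force: [-0.8, 0.1, -1.7]
finger_gap: 0.0494
grip_force: 53.0
```

Emit:
arm_command(moves=[-1,0,0,0,0,0,0,-1,0,0,0,0,0,0,-1,0,0,0,0,0,0])

```text
clock: 13.65
tcp_pos: [0.5961, 0.2694, 0.1793]
orientation: [0.0, 0.968, 0.251, -0.0]
wrist_force: [-0.6, -0.6, -2.8]
finger_gap: 0.0495
grip_force: 53.0
```

```bash
cat >> h.py <<'E'
def blank(c,z0,tag,seed=(.5955,.2706),tol=.008):
    im,d=read_camera(c); cv2.imwrite(f'pics/{tag}.png',im); W=cloud(c,d); np.save(f'{tag}.npy',W)
    b=im.astype(int); dark=(b[...,2]-b[...,0]>12)&(b[...,2]<140)
    near=(np.hypot(W[...,0]-seed[0],W[...,1]-seed[1])<.1)
    m=(abs(W[...,2]-z0)<tol)&near&dark
    k,L,st,ct=cv2.connectedComponentsWithStats(m.astype(np.uint8)); l=1+st[1:,4].argmax()
    q=W[L==l]; cc,s,a=cv2.minAreaRect((q[:,:2]*1000).astype(np.float32))
    A=np.c_[q[:,:2]-q[:,:2].mean(0),np.ones(len(q))]; n=np.linalg.lstsq(A,q[:,2],rcond=None)[0]
    print(c,len(q),'rect',np.round(cc,1),np.round(s,1),round(a,1),'z',n[2].round(4),'slopes deg',np.degrees(n[:2]).round(2))
    return q
E
python3 - <<'E'
from h import *
go(.5955,.2706,.18,29.15)
for c in("scene","side"): blank(c,.18+.0354-.0006,c+'2')
E
```

```text
t 13.65 tcp [0.5961 0.2694 0.1793] yaw 29.09 tilt [-0.     -0.0002] gap 0.0495 grip 53.0 F [-0.6 -0.6 -2.8]
 shift mm now-axes [ 0.  -1.3 -0.7] after-turn axes [ 0.  -1.3 -0.7] turn z -0.001
scene 729 rect [628.8 287. ] [67.9 52.8] 32.2 z 0.2139 slopes deg [-1.57  1.52]
side 327 rect [573.8 255.7] [94.1 53.6] 31.6 z 0.2138 slopes deg [-0.27  2.69]
```

```bash
python3 - <<'E'
from h import *
s=get_state(); M=rot(s['orientation'])
for c in("scene","side"):
    W=np.load(c+'2.npy'); im=cv2.imread(f'pics/{c}2.png').astype(int)
    dark=(im[...,2]-im[...,0]>12)&(im[...,2]<140)
    T=(W-s['tcp_pos'])@M*1000   # tool coords mm, z down
    m=dark&(abs(T[...,0])<85)&(abs(T[...,1])<35)&(T[...,2]>-42)&(T[...,2]<12)
    q=T[m]; print(c,len(q),'x',np.percentile(q[:,0],[.5,2,98,99.5]).round(1),'y',np.percentile(q[:,1],[.5,2,98,99.5]).round(1))
    t=q[q[:,2]<-31]
    for lo,hi in((-70,-45),(-45,-20),(20,45),(45,70)):
        k=t[(t[:,0]>lo)&(t[:,0]<hi)]; print(lo,hi,len(k),np.median(k[:,2]).round(2) if len(k) else '', (k[:,1].min().round(1),k[:,1].max().round(1)) if len(k) else '')
i0=[cv2.imread(f'pics/{c}2.png')[120:320,220:520] for c in("scene","side")]
cv2.imwrite('pics/both2.png',cv2.resize(np.vstack(i0),None,fx=1.5,fy=1.5))
E
```

```text
scene 1512 x [-68.7 -66.4  69.6  70. ] y [-23.4 -21.2  26.1  26.7]
-70 -45 232 -34.86 (np.float64(-26.4), np.float64(25.7))
-45 -20 84 -34.78 (np.float64(-23.7), np.float64(26.2))
20 45 247 -35.31 (np.float64(-22.4), np.float64(25.7))
45 70 275 -34.8 (np.float64(-24.2), np.float64(26.5))
side 866 x [-72.5 -71.4  63.8  68. ] y [-24.4 -22.   28.   29.8]
-70 -45 99 -35.27 (np.float64(-23.7), np.float64(28.7))
-45 -20 89 -35.15 (np.float64(-22.5), np.float64(25.9))
20 45 14 -34.93 (np.float64(-20.9), np.float64(26.6))
45 70 38 -34.54 (np.float64(-4.2), np.float64(27.3))
```

View pics/both2.png

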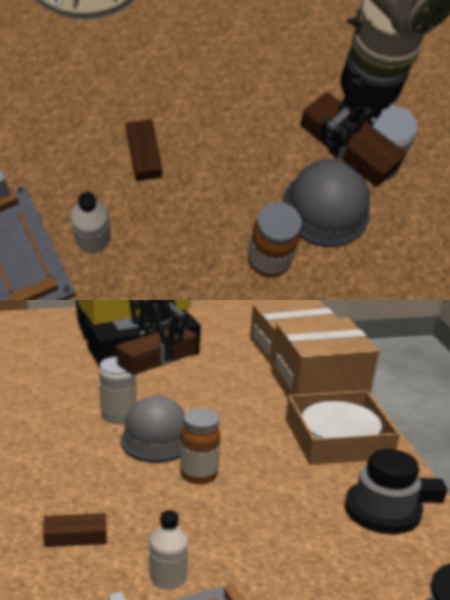

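The blank hangs level over the dome (scene crop: blank (355,135), dome (330,200) below it); can and jar are clear. Lowering.

Emit:
arm_command(moves=[-1,0.5,-2,10,0,0,0,-1,0,0,20,0,0,0,-1,0,0,20,0,0,0,-1,0,0,15,0,0,0,-1,0,0,8,0,0,0,-1,0,0,2,0,0,0,-1,0,0,0,0,0,0,-1,0,0,0,0,0,0])

```text
clock: 14.75
tcp_pos: [0.596, 0.2723, 0.1051]
orientation: [0.0, 0.968, 0.252, 0.001]
wrist_force: [-0.4, -0.2, -2.1]
finger_gap: 0.0491
grip_force: 53.0
```

```bash
python3 - <<'E'
from h import *
go(.5965,.2717,.0996,29.15)
E
```

```text
t 14.75 tcp [0.596  0.2723 0.1051] yaw 29.15 tilt [0.0014 0.0003] gap 0.0491 grip 53.0 F [-0.4 -0.2 -2.1]
 shift mm now-axes [0.1 0.8 5.5] after-turn axes [0.1 0.8 5.5] turn z 0.0001
```

Emit:
arm_command(moves=[-1,0,0,2,0,0,0,-1,0,0.5,1.5,0,0,0,-1,0,0,0.7,0,0,0,-1,0,0,0,0,0,0])

```text
clock: 15.25
tcp_pos: [0.5956, 0.2717, 0.1]
orientation: [0.0, 0.968, 0.252, -0.0]
wrist_force: [-0.3, 0.8, -2.0]
finger_gap: 0.0492
grip_force: 53.0
```

Emit:
arm_command(moves=[-1,0,0,0.7,0,0,0,-1,0,0,0.4,0,0,0,-1,0,0,0,0,0,0])

```text
clock: 15.62
tcp_pos: [0.5958, 0.2717, 0.0995]
orientation: [0.0, 0.968, 0.252, 0.0]
wrist_force: [-0.2, -0.9, 3.0]
finger_gap: 0.0497
grip_force: 53.3
```

Emit:
arm_command(moves=[-1,0,0,-0.3,0,0,0,0.22,0,0,0,0,0,0,0.26,0,0,0,0,0,0,0.32,0,0,0,0,0,0,0.4,0,0,0,0,0,0,0.4,0,0,0,0,0,0], newtons=20)

```text
clock: 16.38
tcp_pos: [0.5957, 0.2717, 0.0992]
orientation: [0.0, 0.968, 0.252, -0.0]
wrist_force: [-0.1, 0.6, -0.5]
finger_gap: 0.0594
grip_force: 0.0
```

```bash
cat >> h.py <<'E'
def tilt(tag):
    # blank on dome, stand frame: mm
    Y=np.radians(29.15); Rs=np.array([[np.cos(Y),-np.sin(Y),0],[np.sin(Y),np.cos(Y),0],[0,0,1]])
    for c in("scene","side"):
        im,d=read_camera(c); cv2.imwrite(f'pics/{c}{tag}.png',im); W=cloud(c,d); im=im.astype(int)
        dark=(im[...,2]-im[...,0]>12)&(im[...,2]<140)
        T=(W-[.5955,.2706,0])@Rs*1000
        m=dark&(abs(T[...,0])<85)&(abs(T[...,1])<40)&(T[...,2]>85)&(T[...,2]<150)
        q=T[m]; r=lambda a:np.percentile(a,[.5,2,98,99.5]).round(1)
        print(c,len(q),'x',r(q[:,0]),'y',r(q[:,1]))
        t=q[q[:,2]>122]
        for _ in range(4):
            A=np.c_[t[:,:2],np.ones(len(t))]; n=np.linalg.lstsq(A,t[:,2],rcond=None)[0]; e=t[:,2]-A@n; t=t[abs(e)<max(1.5,2*e.std())]
        print('  n',len(t),'slope deg x,y',np.degrees(n[:2]).round(2),'z0',n[2].round(1),'top x',r(t[:,0]),'y',r(t[:,1]))
E
python3 - <<'E'
from h import *
go(.5965,.2717,.0996,29.15)
tilt('3')
E
```

```text
t 16.38 tcp [0.5957 0.2717 0.0992] yaw 29.15 tilt [ 0.     -0.0001] gap 0.0594 grip 0.0 F [-0.1  0.6 -0.5]
 shift mm now-axes [ 0.7  0.4 -0.4] after-turn axes [ 0.7  0.4 -0.4] turn z 0.0
scene 1343 x [-67.7 -65.6  70.8  71.1] y [-24.7 -24.   25.3  27.4]
  n 843 slope deg x,y [-0.74 -1.42] z0 134.6 top x [-67.4 -65.5  69.1  70.5] y [-22.9 -21.6  25.3  26.9]
side 801 x [-71.5 -70.7  65.8  67.8] y [-33.3 -26.5  31.5  35.6]
  n 368 slope deg x,y [0.07 2.9 ] z0 134.1 top x [-70.1 -69.1  65.3  67. ] y [-26.2 -24.6  31.6  35.6]
```

Emit:
arm_command(moves=[0.6,0,0,0,0,0,0,0.9,0,0,0,0,0,0,1,0,0,0,0,0,0,1,0,0,-8,0,0,0,1,0,0,-20,0,0,0,1,0,0,-30,0,0,0,1,0,0,-30,0,0,0,1,0,0,-10,0,0,0])

```text
clock: 17.48
tcp_pos: [0.5969, 0.2721, 0.2001]
orientation: [-0.0, 0.968, 0.252, 0.002]
wrist_force: [0.4, 1.0, -0.4]
finger_gap: 0.0855
grip_force: 0.0
```

```bash
python3 - <<'E'
from h import *
tilt('4')
go(.415,-.2485,.19,13.5)
E
```

```text
scene 1698 x [-67.3 -64.7  70.6  70.9] y [-25.  -24.2  24.3  26.3]
  n 1081 slope deg x,y [-0.8  -1.35] z0 134.6 top x [-67.2 -64.8  68.8  70.5] y [-23.2 -22.3  25.1  26.5]
side 1026 x [-71.5 -70.5  64.8  68.4] y [-26.8 -26.   22.7  24.8]
  n 491 slope deg x,y [-0.14  1.29] z0 134.2 top x [-69.8 -68.6  64.4  68.6] y [-25.2 -24.5  24.   26.2]
t 17.57 tcp [0.5964 0.2719 0.1986] yaw 29.15 tilt [0.0025 0.0007] gap 0.0855 grip 0.0 F [ 0.9  0.3 -0.6]
 shift mm now-axes [-412.   366.1    7.8] after-turn axes [-297.9  463.7    8.6] turn z 0.2731
```

Emit:
arm_command(moves=[1,0,0,0,0,0,0.1,1,0,0,0,0,0,0.1,1,0,0,0,0,0,0.073,1,-8,12.5,0,0,0,0,1,-20,31.1,0,0,0,0,1,-26,40.5,0,0,0,0,1,-28,43.6,0,0,0,0,1,-28,43.6,0,0,0,0])

```text
clock: 18.58
tcp_pos: [0.5391, 0.0567, 0.1944]
orientation: [-0.007, 0.991, 0.134, -0.001]
wrist_force: [0.6, -1.2, -0.4]
finger_gap: 0.0858
grip_force: 0.0
```

Emit:
arm_command(moves=[1,-28,43.6,0,0,0,0,1,-28,43.6,0,0,0,0,1,-28,43.6,0,0,0,0,1,-28,43.6,0,0,0,0,1,-28,43.6,0,0,0,0,1,-22,34.3,0,0,0,0,1,-16,24.9,0,0,0,0,1,-10,15.6,0,0,0,0])

```text
clock: 19.58
tcp_pos: [0.436, -0.2749, 0.1902]
orientation: [-0.008, 0.991, 0.133, -0.001]
wrist_force: [0.0, 0.3, 0.1]
finger_gap: 0.0855
grip_force: 0.0
```

Emit:
arm_command(moves=[1,0,0,15,0,0,0,1,0,0,20,0,0,0,1,0,0,10,0,0,0,1,0,0,0,0,0,0])

```text
clock: 20.08
tcp_pos: [0.4368, -0.2712, 0.1442]
orientation: [-0.008, 0.991, 0.135, -0.002]
wrist_force: [-0.3, -0.1, 0.1]
finger_gap: 0.0851
grip_force: 0.0
```

```bash
python3 - <<'E'
from h import *
go(.4138,-.2483,.0497,13.5)
E
```

```text
t 20.07 tcp [ 0.4368 -0.2712  0.1442] yaw 15.56 tilt [-0.0061  0.0161] gap 0.0851 grip 0.0 F [-0.3 -0.1  0.1]
 shift mm now-axes [-15.9 -26.6  95. ] after-turn axes [-17.  -27.7  94.5] turn z 0.0359
```

```bash
cat >> h.py <<'E'
def turn(yaw):
    Y=np.radians(yaw); Rt=np.array([[np.cos(Y),np.sin(Y),0],[np.sin(Y),-np.cos(Y),0],[0,0,-1]])
    print('full turn',R.from_matrix(rot(get_state()['orientation']).T@Rt).as_rotvec().round(4))
E
python3 -c "
from h import *
turn(13.5)"
```

```text
full turn [-0.0171  0.0018  0.0359]
```

Emit:
arm_command(moves=[1,0,0,0,-0.0171,0.0018,0.0359,1,-8,-13,0,0,0,0,1,-9,-14.7,0,0,0,0,1,0,0,15,0,0,0,1,0,0,10,0,0,0,1,0,0,0,0,0,0,1,0,0,0,0,0,0])

```text
clock: 20.95
tcp_pos: [0.4146, -0.25, 0.1202]
orientation: [0.001, 0.993, 0.117, 0.001]
wrist_force: [-0.3, -0.3, 1.1]
finger_gap: 0.0853
grip_force: 0.0
```

```bash
python3 - <<'E'
from h import *
go(.4138,-.2483,.0497,13.5);turn(13.5)
E
```

```text
t 20.95 tcp [ 0.4146 -0.25    0.1202] yaw 13.43 tilt [ 0.0016 -0.0016] gap 0.0853 grip 0.0 F [-0.3 -0.3  1.1]
 shift mm now-axes [-0.4 -1.9 70.5] after-turn axes [-0.4 -1.8 70.5] turn z -0.0012
full turn [ 0.0019 -0.0012 -0.0012]
```

Emit:
arm_command(moves=[1,0,-1,15,0,0,0,1,0,0,22,0,0,0,1,0,0,20,0,0,0,1,0,0,10,0,0,0,1,0,0,3.5,0,0,0,1,0,0,0,0,0,0,1,0,0,0,0,0,0])

```text
clock: 21.82
tcp_pos: [0.4147, -0.2493, 0.0504]
orientation: [0.001, 0.993, 0.117, 0.001]
wrist_force: [-0.6, -0.1, 0.2]
finger_gap: 0.0855
grip_force: 0.0
```

Emit:
arm_command(moves=[-1,0,0,0,0,0,0,-1,0,0,0,0,0,0,-1,0,0,0,0,0,0,-1,0,0,0,0,0,0,-1,0,0,0,0,0,0,-1,0,0,0,0,0,0,-1,0,0,0,0,0,0,-1,0,0,0,0,0,0], newtons=50)

```text
clock: 22.82
tcp_pos: [0.4142, -0.2482, 0.0503]
orientation: [0.0, 0.993, 0.117, 0.001]
wrist_force: [-0.8, 2.4, 5.8]
finger_gap: 0.0345
grip_force: 49.3
```

Emit:
arm_command(moves=[-1,4,0,0,0,0,0,-1,8,0,0,0,0,0,-1,10,0,0,0,0,0,-1,10,0,0,0,0,0,-1,7,0,0,0,0,0,-1,4,0,0,0,0,0,-1,0,0,0,0,0,0,-1,0,0,0,0,0,0])

```text
clock: 23.82
tcp_pos: [0.4557, -0.2384, 0.0503]
orientation: [0.001, 0.993, 0.117, 0.001]
wrist_force: [-1.9, 1.0, 5.2]
finger_gap: 0.0345
grip_force: 49.3
```

Moved 42.6 mm so far; push until the stop is felt.

Emit:
arm_command(moves=[-1,1.5,0,0,0,0,0,-1,1.5,0,0,0,0,0,-1,0,0,0,0,0,0])

```text
clock: 24.2
tcp_pos: [0.458, -0.2379, 0.0503]
orientation: [0.001, 0.993, 0.117, -0.0]
wrist_force: [-4.5, 0.9, 6.8]
finger_gap: 0.0348
grip_force: 49.4
```

Emit:
arm_command(moves=[-1,1.5,0,0,0,0,0,-1,0,0,0,0,0,0])

```text
clock: 24.45
tcp_pos: [0.458, -0.2379, 0.0503]
orientation: [0.001, 0.993, 0.116, -0.002]
wrist_force: [-8.8, -1.1, 9.8]
finger_gap: 0.0348
grip_force: 49.7
```

Stop reached (45 mm travelled, force rising without motion). Release and lift.

Emit:
arm_command(moves=[-1,-0.7,0,0,0,0,0,1,0,0,0,0,0,0,1,0,0,0,0,0,0,1,0,0,0,0,0,0,1,0,0,0,0,0,0,1,0,0,-30,0,0,0,1,0,0,-45,0,0,0,1,0,0,-45,0,0,0])

```text
clock: 25.45
tcp_pos: [0.4594, -0.2376, 0.1709]
orientation: [0.001, 0.993, 0.117, 0.001]
wrist_force: [0.5, 0.5, 0.0]
finger_gap: 0.0851
grip_force: 0.0
```

Emit:
arm_command(moves=[1,-30,10,-20,0,0,0,1,-40,20,0,0,0,0,1,-30,20,0,0,0,0,1,0,0,0,0,0,0])

```text
clock: 25.95
tcp_pos: [0.3727, -0.311, 0.19]
orientation: [0.001, 0.993, 0.115, 0.001]
wrist_force: [0.8, -0.8, -0.7]
finger_gap: 0.0854
grip_force: 0.0
```

```bash
python3 - <<'E'
from h import *
tilt('5')
for c in("scene","side"):
    W0=np.load(c+'0.npy')
    im,d=read_camera(c); W=cloud(c,d)
    for nm,(x,y),h in(("can",(.535,.3785),.115),("jar",(.657,.16),.12),("bottle",(.562,-.0925),.12),("tin",(.644,-.316),.045),("offcut",(.431,.016),.03)):
        f=lambda V:np.nanmean(V[(np.hypot(V[...,0]-x,V[...,1]-y)<.05)&(V[...,2]>h-.02)&(V[...,2]<h+.01)],0).round(4)
        print(c,nm,f(W0),f(W))
    for V in(W0,W):
        q=V[(np.hypot(V[...,0]-.455,V[...,1]+.239)<.03)&(V[...,2]>.06)&(V[...,2]<.0895)]; print('knob',len(q),q.mean(0).round(4),q[:,0].min().round(4))
a=[cv2.imread(f'pics/{c}5.png')[130:400,180:520] for c in("scene","side")]
cv2.imwrite('pics/end.png',cv2.resize(np.hstack(a),(800,318)))
go(.4,-.3,.2,13.5)
E
```

```text
scene 1845 x [-67.2 -64.8  70.5  71. ] y [-24.8 -24.1  24.8  26.6]
  n 1172 slope deg x,y [-0.68 -1.31] z0 134.5 top x [-67.1 -64.7  68.   69.9] y [-23.4 -22.2  25.2  26.5]
side 1024 x [-71.5 -70.6  65.2  67.8] y [-26.5 -25.8  22.2  25.5]
  n 488 slope deg x,y [-0.08  1.45] z0 134.1 top x [-70.2 -68.9  64.4  67.2] y [-25.3 -24.4  24.1  25.7]
scene can [0.5408 0.3742 0.1119] [0.5408 0.3742 0.1119]
scene jar [0.6611 0.1577 0.1184] [0.661  0.1576 0.1181]
scene bottle [ 0.5662 -0.0934  0.1168] [ 0.5662 -0.0934  0.117 ]
scene tin [ 0.6473 -0.3138  0.0431] [ 0.6474 -0.3137  0.043 ]
scene offcut [0.4341 0.0158 0.029 ] [0.4335 0.0158 0.029 ]
knob 130 [ 0.4592 -0.2368  0.0848] 0.4424
knob 129 [ 0.4602 -0.2369  0.0849] 0.4455
side can [0.5337 0.3659 0.1101] [0.5337 0.3662 0.1104]
side jar [0.6553 0.1497 0.116 ] [0.6551 0.1496 0.1162]
side bottle [ 0.5625 -0.0993  0.115 ] [ 0.5622 -0.0992  0.1147]
side tin [ 0.6412 -0.3225  0.0426] [ 0.6411 -0.3224  0.0425]
side offcut [0.4305 0.0081 0.0265] [0.4309 0.0081 0.0264]
knob 330 [ 0.4616 -0.2452  0.0801] 0.4433
knob 333 [ 0.462 -0.245  0.08 ] 0.4446
t 26.15 tcp [ 0.3743 -0.309   0.1897] yaw 13.48 tilt [ 0.0018 -0.0013] gap 0.0852 grip 0.0 F [0.5 0.1 0.2]
 shift mm now-axes [ 27.1  -2.8 -10.2] after-turn axes [ 27.1  -2.8 -10.3] turn z -0.0003
```

View pics/end.png

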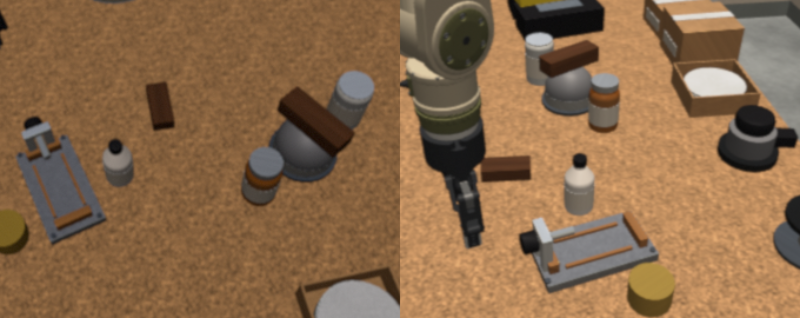

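The blank rests level on the dome (scene crop (315,118)), unchanged over 8 s. The keeper is home against its guide (scene (35,130)), and the bystanders have not moved. Handing in.

```bash
python3 -c "
from workcell import hand_in
print(hand_in())"
```

```text
the job is handed in; nothing more can be done
None
```

The blank is balanced on the dome, level to within about 1°, the keeper is fully home again, the five bystanders have not moved, and the job was handed in at about 26 s.

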